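Lock the height nut of a pour-over stand

TASK

On the coffee bar, the pour-over stand with the red T-bar lock nut has been left loose. Turn the red lock nut clockwise (seen from above) down its spindle until it is tight against the brass nut beneath it and will go no further, then let go. Do not turn the black lock nut of the other stand, which is already tight, and leave the milk jug standing where it is.

Things in the scene. Friction and masses are not known exactly. Their poses are not given: they have to be found in the camera images.
- red_grip (a point): Grip point in the red T-bar of the lock nut, on the vertical spindle axis, 146 (tight) to 151 mm above the counter, 22 mm above the hub and 12 mm below the bar's top. The bar is 56 mm long (point x), 14 mm thick (point y: close the fingers along y) and 34 mm high on a hub 30 mm across; z up, axes turn with the nut. 75 mm is free all round; the stand's cone dripper beside it is lower (124 mm).
- red_nut (a joint): Turn of the red nut (rad), growing clockwise seen from above; starts at 0 to 0.5, with a 3 to 4 mm gap under the hub. It descends 3.2 mm per rad and stays where it is left. Resistance grows evenly from about 0.04 N m at 0 to 0.15 N m at 1.35, where it is tight on the dark washer of the fixed brass nut below: a hard stop. One turn of the wrist in one grasp is enough.
- black_tip (a point): One end of the black T-bar (26 mm out from its spindle axis, along this point's x axis) of the other, identical stand, whose lock nut is black and already tight. Same height and shape as the red one. Not to be turned.
- jug_center (a point): Centre, half-way up, of the loose steel milk jug standing on the counter near the two stands: 72 mm across, 95 mm high, open at the top, with a side handle. z points up. Not to be disturbed.
There are look-alikes about, which are no part of the job. Leave any orange, purple or turquoise look-alike of the part that bears red_grip alone.

How it is judged:
At the end, for the whole second after the job is handed in: The red lock nut is within 0.2 rad (11 degrees) of its hard stop against the brass nut (joint over 1.15; the stop is at 1.35), at rest and released; the black T-bar's end is within 5 mm and the jug within 30 mm of where they started, the jug upright within 10 degrees (value of joint red_nut above 1.15 rad and velocity of joint red_nut between -0.05 and 0.05 rad/s and distance of black_tip from where it was at the start of the episode below 0.005 m and distance of jug_center from where it was at the start of the episode below 0.03 m and angle between jug_center's own z axis and vertical below 0.17 rad); the robot touches nothing.
It fails at once if the black lock nut was turned (distance of black_tip from where it was at the start of the episode above 0.005 m).
It fails at once if the milk jug was pushed or tipped (distance of jug_center from where it was at the start of the episode above 0.03 m or angle between jug_center's own z axis and vertical above 0.26 rad).
It also fails if it takes over 29 s, if anything falls off the work surface, if the arm or the gripper's body presses on something with over 40 N, if the wrist force passes 120 N, or if a joint passes its speed limit or range.

ROBOT

A 6-joint arm with a two-finger parallel gripper is mounted at the origin on the work surface. World frame = base frame: x ahead of the robot, y to its left, z up, the work surface at z = 0. Lengths are in m, angles in rad, forces in N, time in s.
With the tool pointing down it reaches from about 0.3 to 0.75 m from the base axis. Payload 8.5 kg.
Tool frame: the origin (TCP) lies midway between the tips of the shut fingers; the grasp point (between the pads) lies 19 mm behind it; z points along the fingers, y is the direction in which the jaws open and shut (so a half turn about z gives the same grasp; the last joint's range is limited). The gripper opens to 88 mm and grips with 3 to 60 N. Pads are 18 mm wide; open, the fingers measure 123 mm over their backs; the gripper's body (75 mm by 187 mm) begins 45 mm behind the grasp point.
Start: joints at [0.93, 0.381, 1.297, -0, 1.464, -0.215], TCP at [0.227, 0.501, 0.239] pointing down, gripper open.
Joint ranges: [-3.11, 3.11], [-0.89, 2.33], [0.22, 2.48], [-1.42, 4.56], [0.17, 2.85], [-2.88, 2.88]. Speed limits (rad/s): [2.39, 2.39, 3.14, 3.14, 3.14, 3.14].

INTERFACE

Orientations are given as a rotation vector (axis times angle).
In Python, from bench import robot, capture, calibration gives the robot as it stands.
- The arm moves only by the tool jog_arm, never from a script. Its argument "motion" is a list that holds one entry, the list of rows, each a list of 7 numbers: the shift along the world's x, y, z in mm, then the turn, a rotation vector about the world's x, y, z in degrees, then the finger opening in mm, from 0 to 88.1. In form: [[[x, y, z, ax, ay, az, grip], ...]]. A call has 1 to 10 rows; each row is the pose to reach, as a shift and turn from the pose commanded when the call began; what a row does not reach only later rows make up. A row lasts 1/12 s, in which the tool goes at most 41.7 mm and 7.16 degrees, less where a joint would pass 70% of its speed; a pose out of reach is approached as far as the arm can. A call with a gripper value outside its range is refused whole. The fingers move at their own pace and stop on an object; "newtons" is the grip in N (left out, the last holds). Time passes only in rows, so rows that repeat a pose let the fingers close. It gives the time, the measured TCP pose, the force and the opening at its end, in the units of the state.
- robot.state(): the state, without advancing time (a new reading comes with each control period).
- capture(name): name is "side" or "top" or "wrist"; returns (picture, depth): 420x560x3 uint8, red, green, blue; 420x560 float32, m along the optical axis (not along the pixel's ray), 0 where there is no reading.
- calibration(name): a dict with "mtx" (3x3 intrinsics, pixels), "k1" (the pictures are not rectified: a ray, as slopes to the right and down, at radius r is drawn at 1 + k1 r^2 times it, then the intrinsics apply), "world_to_cam" (4x4, takes a point from world to camera coordinates); the wrist camera has in their place "hand_eye" (4x4, takes a point from camera to tool coordinates, whose origin is the TCP and whose axes are the flange's). Camera axes: x right, y up, looking along -z (the intrinsics and any distortion apply to the point x, -y, -z); pixel columns grow to the right and rows downward; lengths in m; the calibration is good to about 2 mm. A picture is of the moment at which its call begins: read the wrist's pose just before it. calibration takes no time and is no camera call.
- robot.job_done(): hands the job in, once; it reports no verdict.
The state is a dict: "t": time; "joint_positions": joint angles; "qd": joint speeds; "joint_torque": joint torques, N m; "eef_pos": TCP position; "orientation": TCP orientation; "ft_force": force on the tool from outside, world axes, zero at the start; "wrist_torque": the same for the moment, N m; "width": finger opening in m.
Only numpy, scipy, OpenCV 4.12 (cv2) and the standard library are available. Lean on these libraries where they do the work, as an engineer would, in place of code of your own. Each camera call takes 0.05 s, during which the arm holds its last target.

## Working session

There is one attempt and no reset: what is moved stays moved. The work goes in short steps, Python scripts to look and compute and a tool call to move; the robot and the scene stay as the last step left them, time stands still between calls to the robot, and variables do not carry over. Pictures are saved under pics/ and viewed, and the job is handed in when it is done.

Besides the shell and the picture viewer there is one more tool, called after "Call:" as a command line: name --argument value ..., lists and objects as JSON in quotes. jog_arm: Moves the arm, as the interface text tells. Its arguments: {"type":"object","properties":{"motion":{"type":"array","items":{"type":"array","items":{"type":"array","items":{"type":"number"}}}},"newtons":{"type":"number"}},"required":["motion"]}

```bash
mkdir -p pics; python3 - <<'E'
from bench import robot,capture,calibration
import cv2,numpy as np
print(robot.state())
for n in ["top","side"]:
    p,d=capture(n); np.savez(f"{n}.npz",p=p,d=d); cv2.imwrite(f"pics/{n}0.png",p[:,:,::-1]); print(n,calibration(n))
print(calibration("wrist"))
E
```

```text
{'t': 0.0, 'joint_positions': array([ 9.29699389e-01,  3.81179923e-01,  1.29823495e+00,  5.34122864e-07,
        1.46355934e+00, -2.15298580e-01]), 'qd': array([ 1.38654543e-03, -8.14650864e-04, -4.66020735e-04,  5.75539095e-04,
        2.20148889e-06,  1.65664532e-03]), 'joint_torque': array([-1.03027352e-03, -4.37934101e+01, -2.24559850e+01,  7.13396701e-02,
        3.52047093e-02, -8.28190969e-05]), 'eef_pos': array([0.22701558, 0.50067229, 0.2381551 ]), 'orientation': array([-6.63679912e-01, -3.07010136e+00,  1.97350193e-03]), 'ft_force': array([ 0.34222668, -0.12467225, -1.20914593]), 'wrist_torque': array([-0.00748803, -0.00561359, -0.02830981]), 'width': 0.0883769622916955}
top {'mtx': array([[538.48016931,   0.        , 268.97782711],
       [  0.        , 538.48016931, 215.46461973],
       [  0.        ,   0.        ,   1.        ]]), 'k1': -0.19252494347801247, 'world_to_cam': array([[-0.01075534, -0.99973427,  0.02038883,  0.08376297],
       [ 0.98666316, -0.00729837,  0.16261166, -0.429822  ],
       [-0.16241964,  0.02186585,  0.98647947, -1.3535659 ],
       [ 0.     
[... 350 characters left out ...]
11,  0.84367125, -0.1471605 ],
       [-0.37777727,  0.7544242 ,  0.53677599, -1.45540874],
       [ 0.        ,  0.        ,  0.        ,  1.        ]])}
{'mtx': array([[291.93691639,   0.        , 276.11851209],
       [  0.        , 291.93691639, 206.06723619],
       [  0.        ,   0.        ,   1.        ]]), 'k1': -0.034857876145043876, 'hand_eye': array([[-3.64021195e-04,  9.59312839e-01,  2.82345081e-01,
         7.28673087e-02],
       [ 9.99999798e-01,  4.96435097e-04, -3.97440752e-04,
         2.43763549e-04],
       [-5.21436023e-04,  2.82344879e-01, -9.59312826e-01,
        -1.44902433e-01],
       [ 0.00000000e+00,  0.00000000e+00,  0.00000000e+00,
         1.00000000e+00]])}
```

View pics/top0.png

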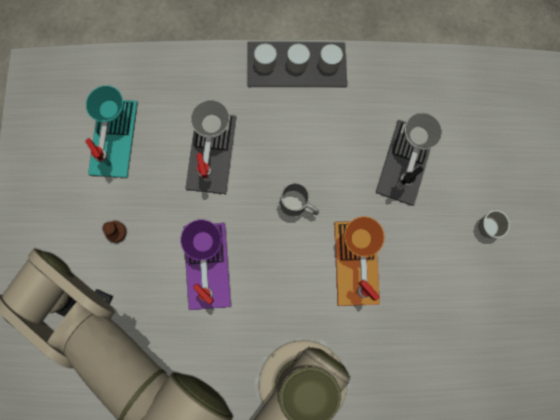

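View pics/side0.png

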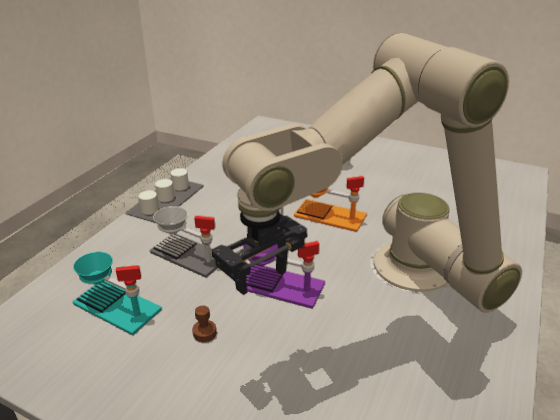

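The top view shows the target red bar on the grey stand at about (203,165), the black lock nut at (412,175), and the jug at (294,200). In the side view the target is at about (205,223).

```bash
cat > h.py <<'E'
import numpy as np,cv2
from bench import calibration
def cast(c,uv,W=None,z=None,depth=None):
    K=c["mtx"];k1=c["k1"]
    s=cv2.undistortPoints(np.float64(uv).reshape(-1,1,2),K,np.array([k1,0,0,0.]),).reshape(-1,2)
    d=np.c_[s[:,0],-s[:,1],-np.ones(len(s))]
    if W is None: W=np.linalg.inv(c["world_to_cam"])
    D=d@W[:3,:3].T;o=W[:3,3]
    if depth is not None: return o+D*np.asarray(depth)[:,None]
    if z is not None: return o+D*((z-o[2])/D[:,2])[:,None]
    return o,D
def red(p):
    h=cv2.cvtColor(p,cv2.COLOR_RGB2HSV)
    return (((h[...,0]<6)|(h[...,0]>172))&(h[...,1]>170)&(h[...,2]>80)).astype(np.uint8)
E
python3 - <<'E'
from h import *
for n,(x,y) in {"top":(203,165),"side":(205,223)}.items():
    f=np.load(n+".npz");p,d=f["p"],f["d"];c=calibration(n)
    m=red(p);k,l,st,ce=cv2.connectedComponentsWithStats(m)
    for i in range(1,k):
        if st[i,4]>15: print(n,st[i],ce[i])
    i=min(range(1,k),key=lambda i:np.hypot(*(ce[i]-(x,y))))
    v,u=np.nonzero(l==i);P=cast(c,np.c_[u,v],depth=d[v,u])
    print(np.percentile(P,[2,25,50,75,98],axis=0).round(4))
    if n=="top":
        mx=P[P[:,2]>.152]; r=cv2.minAreaRect(mx[:,:2].astype(np.float32)*1000);print("rect",r,len(mx))
        r=cv2.minAreaRect((cast(c,np.c_[u,v],z=.16)[:,:2]*1000).astype(np.float32));print("rect all@.16",r)
    x0,y0=int(ce[i][0])-40,int(ce[i][1])-40
    cv2.imwrite(f"pics/{n}crop.png",cv2.resize(p[y0:y0+80,x0:x0+80,::-1],(560,560),interpolation=cv2.INTER_CUBIC))
c=calibration("top")
print("black,jug,teal,purple",cast(c,[(412,175),(294,200),(95,150),(203,294)],z=.13).round(3))
E
```

```text
top [ 87 139  15  19 121] [ 94.17355372 148.9338843 ]
top [197 153  11  23 139] [201.54676259 165.1942446 ]
top [360 281  19  19 155] [368.55483871 290.33548387]
top [194 284  19  20 151] [202.9602649  293.40397351]
[[0.5098 0.2319 0.1271]
 [0.5229 0.2374 0.1586]
 [0.5328 0.2428 0.1612]
 [0.5428 0.2476 0.1634]
 [0.5588 0.254  0.1661]]
rect ((534.1922607421875, 242.62237548828125), (52.43768310546875, 14.275327682495117), 18.26105499267578) 115
rect all@.16 ((535.5563354492188, 240.46006774902344), (55.01496887207031, 22.336233139038086), 5.167654514312744)
side [347 177  17  15 196] [354.64795918 183.21938776]
side [195 216  19  18 253] [204.22134387 223.37944664]
side [298 242  21  19 279] [308.43010753 250.70250896]
side [116 266  25  20 364] [128.11538462 274.19230769]
[[0.5114 0.2443 0.118 ]
 [0.5248 0.2505 0.1326]
 [0.5349 0.2535 0.1443]
 [0.5476 0.2575 0.1547]
 [0.5604 0.2627 0.163 ]]
black,jug,teal,purple [[ 0.514 -0.274  0.13 ]
 [ 0.452  0.021  0.13 ]
 [ 0.583  0.514  0.13 ]
 [ 0.229  0.239  0.13 ]]
```

View pics/topcrop.png

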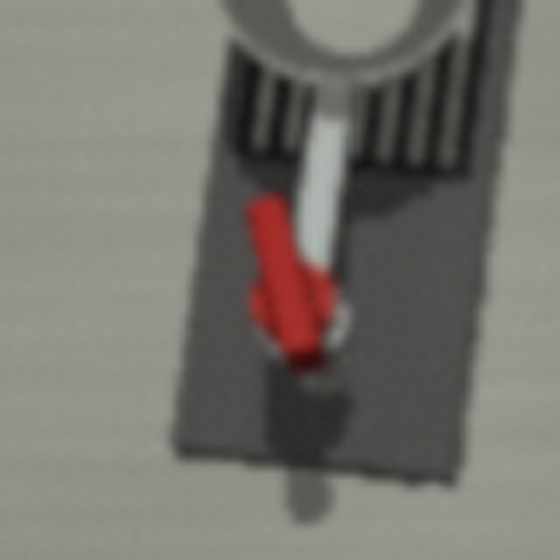

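Call:
jog_arm --motion '[[[40,-34,20,0,0,6,88],[80,-67,20,0,0,12,88],[120,-100,20,0,0,18,88],[160,-133,20,0,0,24,88],[200,-167,20,0,0,30,88],[240,-200,20,0,0,36,88],[280,-233,20,0,0,42,88],[307,-256,20,0,0,42,88],[307,-256,20,0,0,42,88],[307,-256,20,0,0,42,88]]]'

```text
t: 0.93
eef_pos: [0.5364, 0.2421, 0.2581]
orientation: [0.477, -3.104, 0.001]
ft_force: [0.1, -0.3, 0.7]
width: 0.0876
```

```bash
cat > w.py <<'E'
from h import *
from bench import robot,capture
from scipy.spatial.transform import Rotation as R
import sys
s=robot.state();T=np.eye(4);T[:3,:3]=R.from_rotvec(s["orientation"]).as_matrix();T[:3,3]=s["eef_pos"]
c=calibration("wrist");W=T@c["hand_eye"]
p,d=capture("wrist");cv2.imwrite(f"pics/{sys.argv[1]}.png",p[:,:,::-1]);np.savez(sys.argv[1]+".npz",p=p,d=d,W=W)
print(s["t"],s["eef_pos"].round(4),"yaw y",np.degrees(np.arctan2(T[1,1],T[0,1])),"z axis",T[:3,2].round(3),s["joint_positions"].round(2),s["ft_force"].round(2),s["wrist_torque"].round(3),s["width"])
m=red(p);k,l,st,ce=cv2.connectedComponentsWithStats(m)
i=1+np.argmax(st[1:,4]);print(st[i])
v,u=np.nonzero(l==i);P=cast(c,np.c_[u,v],W=W,depth=d[v,u])
print(np.percentile(P,[2,50,98],axis=0).round(4))
t=np.percentile(P[:,2],95);mx=P[(P[:,2]>t-.006)]
r=cv2.minAreaRect((mx[:,:2]*1000).astype(np.float32));print("top rect",r,t)
E
python3 w.py w1
```

```text
0.9333 [0.5364 0.2421 0.2581] yaw y 107.48717341745053 z axis [-0.001 -0.001 -1.   ] [ 0.22  0.44  1.15 -0.    1.56 -1.65] [ 0.09 -0.3   0.73] [0.066 0.075 0.007] 0.0876219032275981
[ 265  177   30   62 1165]
[[0.5106 0.2339 0.1253]
 [0.5356 0.2455 0.16  ]
 [0.5624 0.2589 0.1618]]
top rect ((514.4562377929688, 240.541748046875), (101.93144226074219, 13.939976692199707), 15.12778091430664) 0.16150441460283466
```

View pics/w1.png

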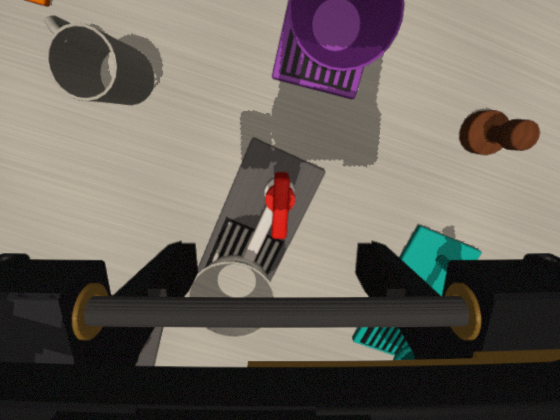

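The wrist view shows the target bar at about (281,206), nearly aligned with the fingers. A depth outlier stretched the fitted rectangle, so I'll refit it with trimmed points.

```bash
python3 - <<'E'
from h import *
f=np.load("w1.npz");p,d,W=f["p"],f["d"],f["W"];c=calibration("wrist")
m=red(p)[165:250,255:305];v,u=np.nonzero(m);v+=165;u+=255
P=cast(c,np.c_[u,v],W=W,depth=d[v,u])
k=(P[:,2]>.155)&(P[:,2]<.168)&(np.abs(P[:,0]-.536)<.04);mx=P[k]
print("z",np.median(mx[:,2]),cv2.minAreaRect((mx[:,:2]*1000).astype(np.float32)))
cc=mx[:,:2].mean(0);e=np.linalg.svd(mx[:,:2]-cc)[2][0];print(cc,np.degrees(np.arctan2(e[1],e[0])),k.sum(),len(k))
# only top face in pixel: cast all to plane
Q=cast(c,np.c_[u,v][k],W=W,z=np.median(mx[:,2]));print(cv2.minAreaRect((Q[:,:2]*1000).astype(np.float32)))
E
```

```text
z 0.16029165253065655 ((536.9468383789062, 246.627685546875), (55.326805114746094, 13.939844131469727), 15.162968635559082)
[0.53564803 0.24597859] 14.477166817665298 925 1165
((536.1480712890625, 246.33680725097656), (55.58260726928711, 13.79522705078125), 15.16273021697998)
```

Call:
jog_arm --motion '[[[0,4,0,0,0,-2.5,88],[0,4,-25,0,0,-2.5,88],[0,4,-55,0,0,-2.5,88],[0,4,-85,0,0,-2.5,88],[0,4,-105,0,0,-2.5,88],[0,4,-118,0,0,-2.5,88],[0,4,-125,0,0,-2.5,88],[0,4,-125,0,0,-2.5,88]]]'

```text
t: 1.65
eef_pos: [0.5334, 0.2489, 0.1323]
orientation: [0.413, -3.111, 0.001]
ft_force: [-0.0, 0.6, -0.1]
width: 0.0882
```

```bash
python3 w.py w2
```

```text
1.65 [0.5334 0.2489 0.1323] yaw y 105.11074696672569 z axis [-0.003 -0.001 -1.   ] [ 0.24  0.54  1.35 -0.    1.25 -1.6 ] [-0.02  0.57 -0.07] [ 0.048 -0.     0.   ] 0.08816991153226075
[ 245  218   50   80 2650]
[[0.5093 0.233  0.1249]
 [0.5252 0.2429 0.1598]
 [0.5438 0.2585 0.1617]]
top rect ((502.17913818359375, 237.46827697753906), (78.33759307861328, 14.00222396850586), 13.99354362487793) 0.1612334525932634
```

View pics/w2.png

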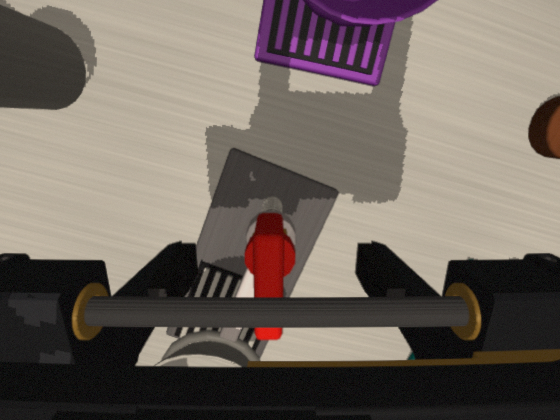

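The bar at about (268,270) sits between the fingers, a few px left of their midpoint. I'll work out the residual offset.

```bash
python3 - <<'E'
from h import *
f=np.load("w2.npz");p,d,W=f["p"],f["d"],f["W"];c=calibration("wrist")
m=red(p);v,u=np.nonzero(m)
P=cast(c,np.c_[u,v],W=W,depth=d[v,u])
k=(P[:,2]>.157)&(P[:,2]<.165)&(np.abs(P[:,0]-.536)<.035);mx=P[k]
r=cv2.minAreaRect((mx[:,:2]*1000).astype(np.float32));print(r, np.median(mx[:,2]))
print(np.percentile(mx,[1,99],axis=0))
a=np.radians(r[2]);n=np.array([-np.sin(a),np.cos(a)]);print("lateral offset bar-tcp",n@(np.array(r[0])-[533.4,248.9]))
E
```

```text
((536.880126953125, 245.9566650390625), (55.734458923339844, 13.948423385620117), 13.4880952835083) 0.16018610208751344
[[0.50984253 0.23433807 0.15733977]
 [0.56251584 0.25693011 0.1615484 ]]
lateral offset bar-tcp -3.6738694604713182
```

Call:
jog_arm --motion '[[[3.3,-2.8,0,0,0,-0.8,88],[3.3,-2.8,0,0,0,-0.8,60],[3.3,-2.8,0,0,0,-0.8,30],[3.3,-2.8,0,0,0,-0.8,20],[3.3,-2.8,0,0,0,-0.8,10],[3.3,-2.8,0,0,0,-0.8,10],[3.3,-2.8,0,0,0,-0.8,10],[3.3,-2.8,0,0,0,-0.8,10],[3.3,-2.8,0,0,0,-0.8,10],[3.3,-2.8,0,0,0,-0.8,10]]]' --newtons 30

```text
t: 2.53
eef_pos: [0.5374, 0.2461, 0.1337]
orientation: [0.391, -3.117, 0.0]
ft_force: [0.1, 0.0, -0.0]
width: 0.0301
```

```bash
python3 w.py w3
```

```text
2.5333 [0.5374 0.2461 0.1337] yaw y 104.30704173717066 z axis [-0. -0. -1.] [ 0.23  0.54  1.34 -0.    1.26 -1.59] [ 0.08  0.01 -0.03] [ 0.041  0.017 -0.017] 0.030112935207311547
[ 251  207   50   91 3143]
[[0.5093 0.2334 0.1249]
 [0.5251 0.2425 0.1597]
 [0.5441 0.2581 0.1616]]
top rect ((505.6795654296875, 237.94900512695312), (79.83493041992188, 13.799835205078125), 14.96564769744873) 0.1612070125086224
```

View pics/w3.png

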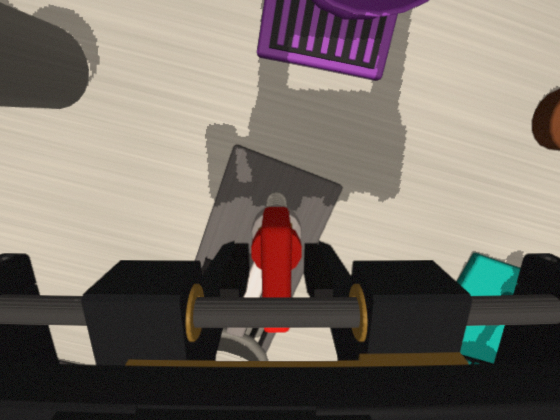

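The fingers are still closing symmetrically about the bar, with the opening at 30 mm, so I'll keep closing.

Call:
jog_arm --motion '[[[0,0,0,0,0,0,8],[0,0,0,0,0,0,8],[0,0,0,0,0,0,8],[0,0,0,0,0,0,8],[0,0,0,0,0,0,8],[0,0,0,0,0,0,8]]]' --newtons 30

```text
t: 3.08
eef_pos: [0.5375, 0.2461, 0.1337]
orientation: [0.391, -3.117, 0.0]
ft_force: [-0.7, 0.5, -0.4]
width: 0.0139
```

```bash
python3 w.py w4
```

```text
3.0833 [0.5375 0.2461 0.1337] yaw y 104.30773126457078 z axis [-0. -0. -1.] [ 0.23  0.54  1.34 -0.    1.26 -1.59] [-0.68  0.49 -0.44] [ 0.069 -0.018  0.014] 0.013858273653857991
[ 253  207   47   91 2741]
[[0.5093 0.2337 0.1252]
 [0.5226 0.2425 0.1599]
 [0.5426 0.2535 0.1615]]
top rect ((505.5267639160156, 238.0861358642578), (79.609619140625, 13.719425201416016), 14.627256393432617) 0.16117557714388053
```

Call:
jog_arm --motion '[[[0,0,-0.3,0,0,-5,8],[0,0,-0.6,0,0,-10,8],[0,0,-0.8,0,0,-15,8],[0,0,-1.1,0,0,-20,8],[0,0,-1.4,0,0,-25,8],[0,0,-1.7,0,0,-30,8],[0,0,-2,0,0,-35,8],[0,0,-2.2,0,0,-40,8],[0,0,-2.2,0,0,-40,8]]]'

```text
t: 3.88
eef_pos: [0.5375, 0.2459, 0.1315]
orientation: [-0.703, -3.062, 0.001]
ft_force: [-1.2, -1.6, -0.4]
width: 0.0142
```

```bash
python3 w.py w5
```

```text
3.8833 [0.5375 0.2459 0.1315] yaw y 64.12575458711046 z axis [-0. -0. -1.] [ 0.23  0.55  1.34 -0.    1.25 -0.89] [-1.16 -1.59 -0.44] [-0.233  0.055 -0.016] 0.01415765161818905
[ 253  207   47   91 2754]
[[0.5105 0.2398 0.123 ]
 [0.5234 0.2531 0.1576]
 [0.5425 0.2629 0.1593]]
top rect ((508.5091552734375, 260.6170349121094), (13.908705711364746, 80.76636505126953), 63.13862228393555) 0.1589557956237574
```

View pics/w5.png

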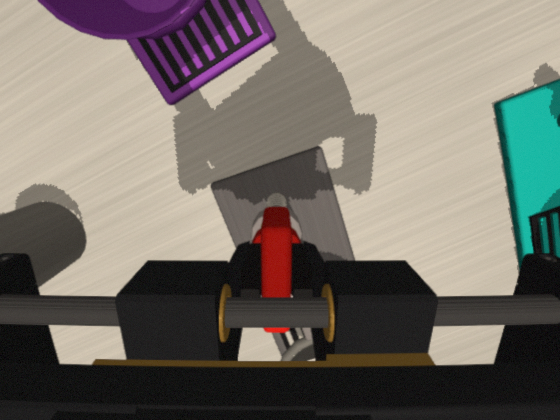

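The nut followed the wrist through 40°. I'll continue in smaller steps and watch the moment.

Call:
jog_arm --motion '[[[0,0,-0.2,0,0,-4,8],[0,0,-0.4,0,0,-8,8],[0,0,-0.7,0,0,-12,8],[0,0,-0.7,0,0,-12,8]]]'

```text
t: 4.27
eef_pos: [0.5374, 0.2458, 0.1308]
orientation: [-1.014, -2.973, 0.001]
ft_force: [-0.3, -2.2, -0.2]
width: 0.0138
```

```bash
python3 w.py w6
```

```text
4.2667 [0.5374 0.2458 0.1308] yaw y 52.31955771422627 z axis [-0.    -0.001 -1.   ] [ 0.23  0.55  1.35 -0.    1.25 -0.68] [-0.33 -2.18 -0.24] [-0.453  0.04   0.048] 0.013840299954439621
[ 253  207   47   91 2763]
[[0.5125 0.2404 0.1219]
 [0.5245 0.2562 0.157 ]
 [0.5427 0.2671 0.1587]]
top rect ((511.3642578125, 266.4969482421875), (13.786356925964355, 79.3784408569336), 51.69446563720703) 0.15830044508467003
```

Call:
jog_arm --motion '[[[0,0,-0.2,0,0,-4,8],[0,0,-0.4,0,0,-8,8],[0,0,-0.4,0,0,-8,8]]]'

```text
t: 4.57
eef_pos: [0.5374, 0.2458, 0.1304]
orientation: [-1.217, -2.896, 0.001]
ft_force: [-0.5, -3.2, 0.7]
width: 0.0136
```

```bash
python3 w.py w7
```

```text
4.5667 [0.5374 0.2458 0.1304] yaw y 44.398173865004374 z axis [-0.    -0.001 -1.   ] [ 0.23  0.55  1.35 -0.    1.25 -0.55] [-0.46 -3.21  0.73] [-0.586  0.132  0.316] 0.01362953792115164
[ 253  207   47   91 2776]
[[0.5141 0.2406 0.1218]
 [0.5257 0.2579 0.1565]
 [0.5427 0.2692 0.1583]]
top rect ((514.1952514648438, 268.8851318359375), (13.625116348266602, 80.59554290771484), 45.1584587097168) 0.15791794654057129
```

The moment about z jumped to 0.32 N m, above the thread's 0.15. The bar top is at 158 mm, which is the tight height. I'll press 3° more to confirm the stop.

Call:
jog_arm --motion '[[[0,0,-0.1,0,0,-3,8],[0,0,-0.1,0,0,-3,8]]]'

```text
t: 4.78
eef_pos: [0.5374, 0.2459, 0.1304]
orientation: [1.291, 2.864, -0.001]
ft_force: [-1.2, -3.5, 1.1]
width: 0.014
```

```bash
python3 w.py w8
```

```text
4.7833 [0.5374 0.2459 0.1304] yaw y 41.480697305064474 z axis [-0.    -0.001 -1.   ] [ 0.23  0.55  1.35 -0.    1.25 -0.49] [-1.16 -3.5   1.06] [-0.682  0.179  0.734] 0.013961504893678473
[ 253  207   47   91 2790]
[[0.5143 0.2408 0.122 ]
 [0.5262 0.2582 0.1565]
 [0.5431 0.2693 0.1583]]
top rect ((514.0690307617188, 269.536376953125), (14.146400451660156, 79.3458251953125), 44.595027923583984) 0.15788146716552434
```

The moment rose to 0.73 N m while the bar stayed put, so this is the hard stop. I'll ease the wrist back those 3°, then open, and lift once clear.

Call:
jog_arm --motion '[[[0,0,0,0,0,3,8],[0,0,0,0,0,3,40],[0,0,0,0,0,3,60],[0,0,0,0,0,3,60],[0,0,0,0,0,3,60],[0,0,0,0,0,3,60],[0,0,0,0,0,3,60],[0,0,0,0,0,3,60]]]'

```text
t: 5.5
eef_pos: [0.5375, 0.2461, 0.1303]
orientation: [-1.22, -2.895, -0.0]
ft_force: [0.4, -0.4, -1.1]
width: 0.0583
```

```bash
python3 w.py w9
```

```text
5.5 [0.5375 0.2461 0.1303] yaw y 44.303729159802344 z axis [ 0.  0. -1.] [ 0.23  0.55  1.35  0.    1.25 -0.54] [ 0.36 -0.42 -1.09] [-0.046  0.025  0.055] 0.05826055583664512
[ 251  207   50   91 3111]
[[0.5142 0.2365 0.1216]
 [0.5272 0.2566 0.1563]
 [0.5471 0.269  0.1583]]
top rect ((513.605712890625, 269.30706787109375), (14.011914253234863, 79.3348159790039), 45.8671875) 0.15787746688001367
```

View pics/w9.png

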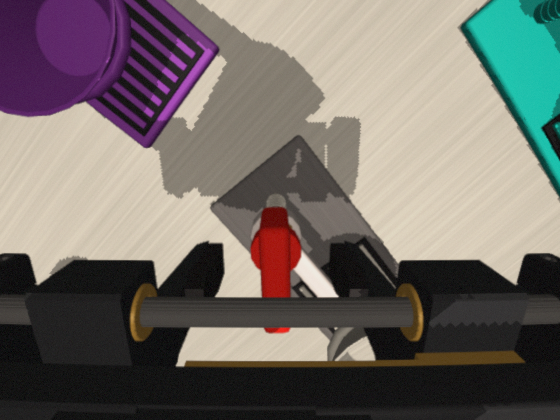

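The fingers are open on both sides of the bar at about (276,265), and the bar hasn't moved. Now I'll lift straight up.

Call:
jog_arm --motion '[[[0,0,15,0,0,0,60],[0,0,45,0,0,0,60],[0,0,80,0,0,0,60],[0,0,115,0,0,0,60],[0,0,130,0,0,0,60],[0,0,130,0,0,0,60],[0,0,130,0,0,0,60],[0,0,130,0,0,0,60]]]'

```text
t: 6.22
eef_pos: [0.537, 0.246, 0.2588]
orientation: [-1.219, -2.893, 0.002]
ft_force: [0.4, 0.5, -0.4]
width: 0.0599
```

```bash
python3 w.py w10; python3 - <<'E'
from h import *
from bench import capture
f=np.load("w10.npz");p,d,W=f["p"],f["d"],f["W"];c=calibration("wrist")
v,u=np.nonzero(red(p));P=cast(c,np.c_[u,v],W=W,depth=d[v,u])
k=(P[:,2]>.152)&(P[:,2]<.168)&(np.hypot(P[:,0]-.537,P[:,1]-.246)<.035)
print(np.median(P[k,2]),cv2.minAreaRect((P[k,:2]*1000).astype(np.float32)))
q,_=capture("top");cv2.imwrite("pics/top1.png",q[:,:,::-1])
a=np.load("top.npz")["p"]
for n,(x0,y0,x1,y1) in {"black":(370,105,450,210),"jug":(270,175,325,225)}.items():
    print(n,cv2.absdiff(a,q)[y0:y1,x0:x1].max(),cv2.absdiff(a,q)[y0:y1,x0:x1].mean())
E
```

```text
6.2167 [0.537  0.246  0.2588] yaw y 44.300310346803265 z axis [-0.003 -0.001 -1.   ] [ 0.23  0.44  1.14  0.    1.56 -0.54] [ 0.41  0.55 -0.4 ] [-0.039 -0.012  0.002] 0.05990244271799329
[ 506    0   54   39 1253]
[[0.5632 0.4943 0.1264]
 [0.5783 0.5037 0.1459]
 [0.5993 0.5182 0.1624]]
top rect ((528.4916381835938, 407.8509826660156), (233.66998291015625, 17.986034393310547), 64.64110565185547) 0.1618767701368085
0.15698562507182462 ((536.7098999023438, 246.78973388671875), (13.373636245727539, 54.275169372558594), 44.70024871826172)
black 11 1.1593650793650794
jug 5 1.162060606060606
```

View pics/top1.png

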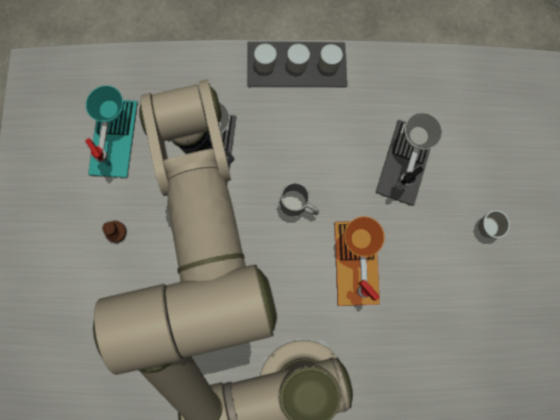

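View pics/w10.png

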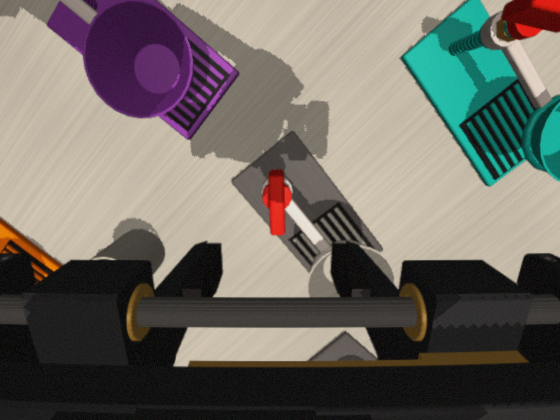

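The wrist view shows the released red bar at (277,203), turned to -45°, about 60° clockwise from its start. In the top view the black nut and the jug are unchanged. The gripper is clear, so I'm handing in.

```bash
python3 -c "
from bench import robot
print(robot.job_done())"
```

```text
the job is handed in; nothing more can be done
None
```

I turned the red lock nut on the grey stand about 60° clockwise in one grasp, until it was tight against its hard stop. I then let go, lifted the gripper clear and handed in at about 6.3 s; no verdict was reported.

- **Tightness:** the moment at the wrist rose to 0.73 N m over the last 3° while the bar stayed still. The thread alone should give at most 0.15 N m.
- **Height:** the bar's top dropped from about 161 mm to 158 mm, which matches the tight height. A final median reading after release gave 157 mm, which I put down to depth noise.
- **After release:** the bar stayed at −45°, and the gripper showed almost no force once clear.
- **Black lock nut and jug:** before and after top views of both are the same to within image noise.

The depth-based rectangle fits sometimes included stray points and came out too long. I refitted them with trimmed points. Just before grasping, the gripper was about 4 mm off to the side, and I corrected that before closing.

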